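# Build up the two-stage filter stack with both spigots on the index pointer

## Task

Set the larger filter housing upright in the middle of the pedestal with its spigot pointing the same way as the pedestal's index pointer, and let go of it; then set the smaller housing upright and centred on top of it, so that its whole base is supported, with its spigot facing the pointer too, and let go. Put each one down gently rather than dropping it, and leave the other things on the bench where they are.

Things in the scene. Friction and masses are not known exactly. Their poses are not given: they have to be found in the camera images.
- big_mid (a point): the larger aluminium filter housing: an upright solid cylinder, 68 mm diameter, 65 mm high, flat top and base, about 420 g, standing loose on the bench. One hose spigot (18 mm diameter, up to 21 mm at its rings, 25 mm at the collar by the body) sticks out level 30 mm from its side at half height. This point is the centre of the cylinder, half-way up; its x axis points along the spigot, z up
- big_spigot (a point): centre of the outer end of the larger housing's spigot, 64 mm from the housing's axis, at half height
- small_mid (a point): the smaller aluminium filter housing: an upright solid cylinder, 46 mm diameter, 70 mm high, flat top and base, about 240 g, standing loose on the bench. One hose spigot (18 mm diameter, up to 21 mm at its rings, 25 mm at the collar by the body) sticks out level 28 mm from its side at half height. This point is the centre of the cylinder, half-way up; its x axis points along the spigot, z up
- small_spigot (a point): centre of the outer end of the smaller housing's spigot, 51 mm from the housing's axis, at half height
- big: the larger housing as a body; origin under its centre, axes as at its centre point
- small: the smaller housing as a body; origin under its centre, axes as at its centre point
- pedestal: round dark steel mounting pedestal fixed to the bench, 130 mm diameter, 30 mm high, flat top. Its only mark is a steel index pointer, 22 mm wide and 18 mm high, that sticks out of its rim and ends in a point 125 mm from the pedestal's axis. Origin on the bench under the pedestal's centre; x axis points out along the pointer, z up
- pedestal_top (a point): centre of the pedestal's flat top, 30 mm above the bench; axes as the pedestal
- wrench: steel open-ended wrench lying on the bench near the robot; bystander
- screwdriver: screwdriver lying on the bench at the far right; bystander
- blank: plain aluminium disc, 56 mm diameter, 35 mm high, no spigot, standing at the far left; bystander; origin under its centre
- bottle: white plastic bottle, 64 mm diameter, 140 mm tall, at the right; bystander; origin under its centre
- tray: empty grey plastic tray, 140 x 110 x 45 mm, at the left; bystander; origin under its centre
- dish: flat black plastic dish, 140 mm diameter, 20 mm high, on the right; bystander; origin under its centre
- carton: cardboard carton, 110 x 130 x 70 mm, at the far left; bystander; origin under its centre
Things that resemble listed ones, but are neither listed nor needed, are in the scene too. What is shaped like the big but brown, green or orange is not meant.

How it is judged (in metres and radians):
On the way:
1. the larger housing stands in the middle of the pedestal, its spigot facing the way of the pointer, let go (horizontal distance between big_mid and pedestal_top below 0.015 m and z of big_mid in the frame of pedestal between 0.0585 and 0.0665 m and angle between the x axis of big_mid and the x axis of pedestal, either way round below 0.2 rad and x of big_spigot in the frame of pedestal above 0.02 m and angle between big_mid's own z axis and vertical below 0.06 rad and contact force between the fingers and big below 0.05 N and linear speed of big below 0.02 m/s and angular speed of big below 0.15 rad/s), for 0.2 s.
At the end, for the whole second after the job is handed in: Larger housing upright on the pedestal, axes within 15 mm; smaller upright on the larger, axes within 11 mm so that its base does not overhang; both spigots point along the index pointer's direction within 0.2 rad (11 degrees); both let go and at rest (all of step 1 and horizontal distance between small_mid and big_mid below 0.011 m and z of small_mid in the frame of pedestal between 0.126 and 0.134 m and angle between the x axis of small_mid and the x axis of pedestal, either way round below 0.2 rad and x of small_spigot in the frame of pedestal above 0.02 m and angle between small_mid's own z axis and vertical below 0.06 rad and contact force between the fingers and small below 0.05 N and linear speed of small below 0.02 m/s and angular speed of small below 0.15 rad/s); the robot touches nothing.
It fails at once if a housing is dropped from more than about 20 mm or knocked flying ((contact force between the fingers and big below 0.001 N and linear speed of big above 0.65 m/s) or (contact force between the fingers and small below 0.001 N and linear speed of small above 0.65 m/s)).
It fails at once if another thing on the bench is moved by more than 50 mm (distance of any of wrench, screwdriver, blank, bottle, tray, dish, carton from where it was at the start of the episode above 0.05 m).
It also fails if it takes over 61 s, if anything falls off the work surface, if the arm or the gripper's body presses on something with over 40 N, if the wrist force passes 120 N, or if a joint passes its speed limit or range.

## Robot

A 6-joint arm with a two-finger parallel gripper is mounted at the origin on the work surface. World frame = base frame: x ahead of the robot, y to its left, z up, the work surface at z = 0. Lengths are in m, angles in degrees, forces in N, time in s.
With the tool pointing down it reaches from about 0.35 to 0.875 m from the base axis. Payload 4.2 kg.
Tool frame: the origin (TCP) lies at the very end of the fingers, on their centre line; the grasp point (between the pads) lies 19 mm behind it; z points along the fingers, y is the line along which they close (so a half turn about z gives the same grasp; the last joint's range is limited). The gripper opens to 87 mm and grips with 3 to 60 N. Pads are 19 mm wide; open, the fingers measure 117 mm over their backs; the gripper's body (75 mm by 190 mm) begins 51 mm behind the grasp point.
Start: joints at [83.858, 22.042, 0.453, 0, -68.411, -14.817], TCP at [0.224, 0.584, 0.223] pointing down, gripper open.
Joint ranges: [-179.83, 179.83], [-69.29, 118.12], [-61.27, 80.66], [-181.25, 117.63], [-171.15, -9.14], [-177.46, 177.46]. Speed limits (degrees/s): [159.86, 159.86, 180, 180, 180, 180].

## Interface

Orientations are given as a 3x3 rotation matrix whose columns are the frame's x, y, z axes.
In Python, from station import sense, cams, r gives the robot as it stands. The module is installed in compiled form; this text tells all that it offers.
- The arm moves only by the tool step_arm, never from a script. Its argument "targets" is text: rows parted by semicolons, each of 4 numbers parted by spaces: the shift along the tool's x, y, z in cm, then the turn about the tool's z in degrees. In form: x y z turn; .... A call has 1 to 12 rows; each row shifts and turns the commanded pose from where the row before left it, along the tool's axes as they then stand; what a row does not reach is not made up. A row lasts 1/12 s, in which the tool goes at most 41.7 mm and 7.16 degrees, less where a joint would pass 70% of its speed; a pose out of reach is approached as far as the arm can. A call with a gripper value outside its range is refused whole. "claw" is the finger opening in cm, from 0 to 8.7, set as the call begins (left out, the last holds). The fingers move at their own pace and stop on an object; the grip force is fixed at half the most. Time passes only in rows, so rows that do not move let the fingers close. It gives the time, the measured TCP pose, the force, the opening and the grip force at its end, in the units of the state.
- sense(): the state, without advancing time (a new reading comes with each control period).
- cams.capture(name): name is "scene" or "top" or "wrist"; returns a dict with "frame" (400x640x3 uint8, blue, green, red), "vertical_fov" (degrees; the focal length in pixels is half the picture's height over the tangent of half this angle, whatever the lens; pixels are square), "cx", "cy" (the principal point, pixels), "eye" and "rotation" of the camera in the world; the wrist camera has in their place "tool_from_camera" (4x4, takes a point from camera to tool coordinates, whose origin is the TCP and whose axes are the flange's). Camera axes: x right, y down, z forward; pixel columns grow to the right and rows downward; lengths in m; the calibration is good to about 2 mm. A picture is of the moment at which its call begins: read the wrist's pose just before it. There is no depth.
- r.finish_job(): hands the job in; it is judged then, once.
The state is a dict: "time_s": time; "joints": joint angles; "joint_velocities": joint speeds; "effort": joint torques, N m; "tcp_pos": TCP position; "ee_rot": TCP orientation; "wrist_force": force on the tool from outside, world axes, zero at the start; "moment": the same for the moment, N m; "gripper_width": opening from 0.0 (shut) to 1.0 (fully open); "gripper_force": force on a finger pad.
Only numpy, scipy, OpenCV 4.12 (cv2) and the standard library are available. Lean on these libraries where they do the work, as an engineer would, in place of code of your own. Each camera call takes 0.05 s, during which the arm holds its last target. There are 200 camera calls.

## Working session

There is one attempt and no reset: what is moved stays moved. The work goes in short steps, Python scripts to look and compute and a tool call to move; the robot and the scene stay as the last step left them, time stands still between calls to the robot, and variables do not carry over. Pictures are saved under pics/ and viewed, at most 11 in all, crops included, and the job is handed in when it is done.

Besides the shell and the picture viewer there is one more tool, called after "Request:" as a command line: name --argument value ..., lists and objects as JSON in quotes. step_arm: Moves the arm, as the interface text tells. Its arguments: {"type":"object","properties":{"targets":{"type":"string"},"claw":{"type":"number"}},"required":["targets"]}

```bash
mkdir -p pics
cat > h.py <<'E'
import numpy as np, cv2, json
from station import sense, cams, r
def grab(name,fn):
    s=sense(); c=cams.capture(name); cv2.imwrite(f'pics/{fn}.png',c['frame'])
    if name=='wrist':
        T=np.eye(4);T[:3,:3]=np.array(s['ee_rot']);T[:3,3]=s['tcp_pos']
        T=T@np.array(c['tool_from_camera']);R,e=T[:3,:3],T[:3,3]
    else: R,e=np.array(c['rotation']),np.array(c['eye'])
    f=c['frame'].shape[0]/2/np.tan(np.radians(c['vertical_fov'])/2)
    np.savez(f'pics/{fn}.npz',R=R,e=e,f=f,cx=c['cx'],cy=c['cy'])
    return c
def ray(fn,u,v,z):
    d=np.load(f'pics/{fn}.npz');q=d['R']@np.array([(u-d['cx'])/d['f'],(v-d['cy'])/d['f'],1])
    return d['e']+q*(z-d['e'][2])/q[2]
def proj(fn,p):
    d=np.load(f'pics/{fn}.npz');q=d['R'].T@(np.array(p)-d['e']);return q[:2]/q[2]*d['f']+[d['cx'],d['cy']]
def crop(fn,x0,y0,x1,y1,k,out):
    cv2.imwrite(f'pics/{out}.png',cv2.resize(cv2.imread(f'pics/{fn}.png')[y0:y1,x0:x1],None,fx=k,fy=k,interpolation=cv2.INTER_CUBIC))
E
python3 - <<'E'
from h import *
grab('scene','s0');grab('top','t0');s=sense();print(s['time_s'],s['ee_rot'],s['gripper_width'])
for n in('s0','t0'):
    d=np.load(f'pics/{n}.npz');print({k:d[k].round(3).tolist() for k in d})
E
```

```text
0.1 [[ 9.33768608e-01 -3.57876864e-01 -5.80779060e-04]
 [-3.57877305e-01 -9.33766633e-01 -1.92578928e-03]
 [ 1.46883320e-04  2.00608922e-03 -9.99997977e-01]] 1.00095594962029
{'R': [[0.775, 0.409, -0.481], [0.632, -0.513, 0.581], [-0.009, -0.754, -0.656]], 'e': [1.275, -0.903, 1.088], 'f': 499.144, 'cx': 319.835, 'cy': 200.97}
{'R': [[-0.009, -0.999, 0.041], [-1.0, 0.008, -0.005], [0.005, -0.041, -0.999]], 'e': [0.475, -0.009, 1.363], 'f': 361.122, 'cx': 315.968, 'cy': 196.556}
```

View pics/t0.png

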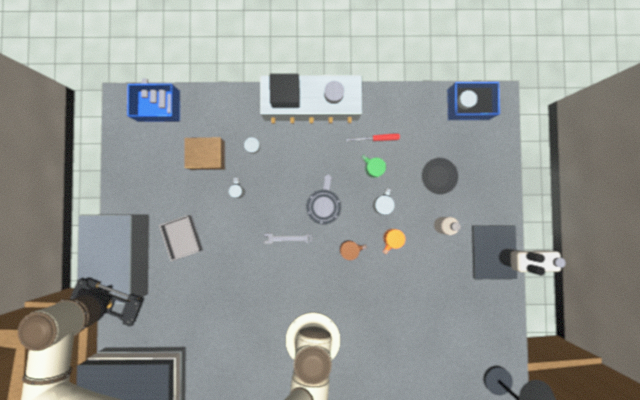

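View pics/s0.png

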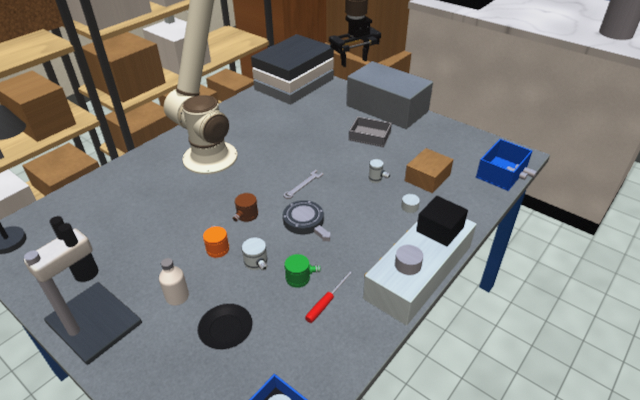

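The scene holds these candidates for the housings in top picture t0:
- **Grey, (385,204):** has a spigot and the larger diameter, so it is the big one.
- **Grey, (236,190):** has a spigot and is narrower, so it is the small one.
- **Brown (350,250), green (376,167), orange (395,239):** excluded by colour.
- **Blank (251,145):** has no spigot.

The pedestal is at (324,207), with its pointer tip near (327,178). I'll confirm in an enlarged crop.

Run:
```python
from h import *
I=cv2.imread('pics/t0.png')
a=cv2.resize(I[170:230,205:265],None,fx=6.6,fy=6.6,interpolation=cv2.INTER_CUBIC)
b=cv2.resize(I[170:230,355:415],None,fx=6.6,fy=6.6,interpolation=cv2.INTER_CUBIC)
J=cv2.imread('pics/s0.png')
c=cv2.resize(J[150:190,355:395],None,fx=5,fy=5,interpolation=cv2.INTER_CUBIC)
d=cv2.resize(J[230:270,235:275],None,fx=5,fy=5,interpolation=cv2.INTER_CUBIC)
e=cv2.resize(J[190:250,275:335],(200,200))
row=np.zeros((200,792,3),np.uint8);row[:,:200]=c;row[:,200:400]=d;row[:,400:600]=e
cv2.imwrite('pics/c1.png',np.vstack([np.hstack([a,b]),row]))
for n,u,v,z in(('small',236,190.5,.07),('smsp',236,181,.035),('big',385,204.5,.065),('bsp',389,192,.033),('ped',324,207,.03),('tip',327,178,.018)):
    print(n,ray('t0',u,v,z).round(3))
```

```text
small [0.552 0.27  0.07 ]
smsp [0.589 0.278 0.035]
big [ 0.497 -0.264  0.065]
bsp [ 0.544 -0.286  0.033]
ped [ 0.49  -0.045  0.03 ]
tip [ 0.599 -0.058  0.018]
```

View pics/c1.png

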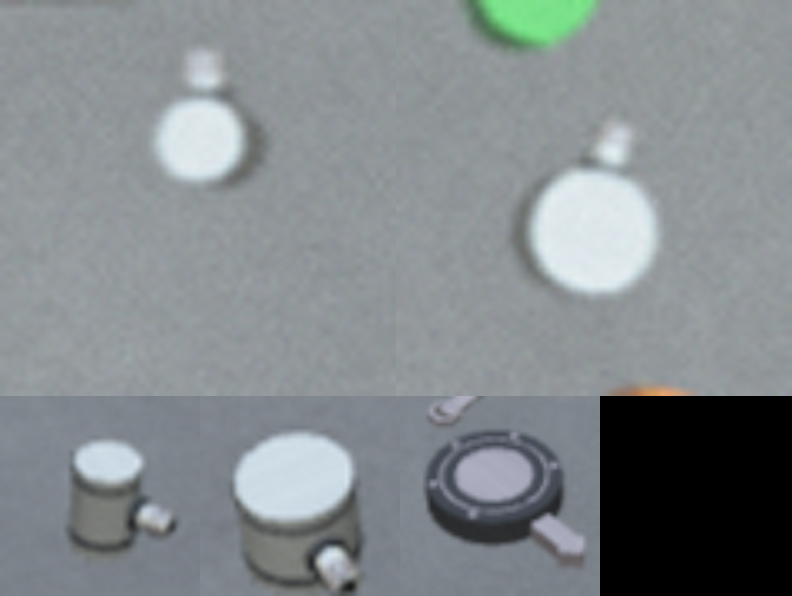

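The crop confirms both: grey cylinders with a single spigot, small at top-picture (235.3,191.2) with its spigot end at (236,178), big at (385,205) with its end at (389,188). Moving over the small one first for a closer look on the way.

Request:
step_arm --targets "3.4 1.7 0 0;3.4 1.7 0 0;3.4 1.7 0 0;3.4 1.7 0 0;3.4 1.7 0 0;3.4 1.7 0 0;3.4 1.7 0 0;3.4 1.7 0 0;3.4 1.7 0 0;3.4 1.7 0 0;0 0 0 0;0 0 0 0"

```text
time_s: 1.1
tcp_pos: [0.4811, 0.3014, 0.2219]
ee_rot: [[0.932, -0.361, -0.001], [-0.361, -0.932, -0.001], [-0.001, 0.001, -1.0]]
wrist_force: [-0.3, 0.2, -0.4]
gripper_width: 1.002
gripper_force: 0.0
```

Run:
```python
from h import *
c=grab('wrist','w0');s=sense();print(s['tcp_pos'],s['joints'],np.round(c['tool_from_camera'],3))
for p in((.552,.27,.07),(.6,.278,.035),(.49,-.045,.03)):print(proj('w0',p))
```

```text
[0.48039479 0.30250166 0.22202687] [ 4.85352966e+01  1.65260946e+01 -7.77978899e+00 -2.32918841e-02
 -6.57485186e+01  2.04072862e+01] [[ 0.001 -0.967 -0.256  0.069]
 [ 1.     0.001  0.    -0.   ]
 [ 0.    -0.256  0.967 -0.162]
 [ 0.     0.     0.     1.   ]]
[321.4776434  114.20255547]
[297.84938702  74.03133759]
[617.34387678  60.76600721]
```

View pics/w0.png

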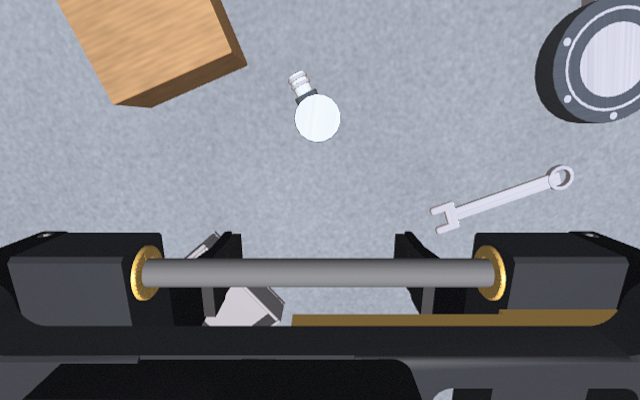

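In w0 the small housing's top is centred at (317.5,118) and its spigot end is near (297,74). Part of the pedestal shows at right. Next I'll stop where both the pedestal and the big housing are in view.

Request:
step_arm --targets "0.6 4.1 0 0;0.6 4.1 0 0;0.6 4.1 0 0;0.6 4.1 0 0;0.6 4.1 0 0;0.6 4.1 0 0;0.6 4.1 0 0;0.6 4.1 0 0;0.6 4.1 0 0;0.6 4.1 0 0;0.6 4.1 0 0;0 0 0 0"

```text
time_s: 2.15
tcp_pos: [0.3784, -0.1454, 0.2225]
ee_rot: [[0.931, -0.364, -0.001], [-0.364, -0.931, -0.001], [-0.001, 0.001, -1.0]]
wrist_force: [1.0, 0.0, 0.3]
gripper_width: 0.997
gripper_force: 0.0
```

Request:
step_arm --targets "0 0 0 0;0 0 0 0"

```text
time_s: 2.32
tcp_pos: [0.3807, -0.1408, 0.2225]
ee_rot: [[0.934, -0.357, 0.0], [-0.357, -0.934, 0.0], [0.0, -0.0, -1.0]]
wrist_force: [0.9, 1.2, -0.0]
gripper_width: 1.0
gripper_force: 0.0
```

Run:
```python
from h import *
c=grab('wrist','w1');s=sense();print(s['tcp_pos'],s['joints'])
t=ray('w0',317.5,118,.07);e=ray('w0',297,74,.035);print(t,e,np.degrees(np.arctan2(*(e-t)[1::-1])))
for p in((.497,-.264,.065),(.54,-.286,.033),(.49,-.045,.03)):print(proj('w1',p))
```

```text
[ 0.38094612 -0.14031733  0.22256992] [ 2.95087358e+00 -1.21009869e-02 -2.77685136e+01 -1.21982738e-02
 -6.22273500e+01  6.62239902e+01]
[0.55005228 0.27496182 0.07      ] [0.600354   0.27882979 0.035     ] 4.397124666040915
[396.15517578  31.39769958]
[396.60094116 -12.5416741 ]
[203.58787074 124.16539054]
```

View pics/w1.png

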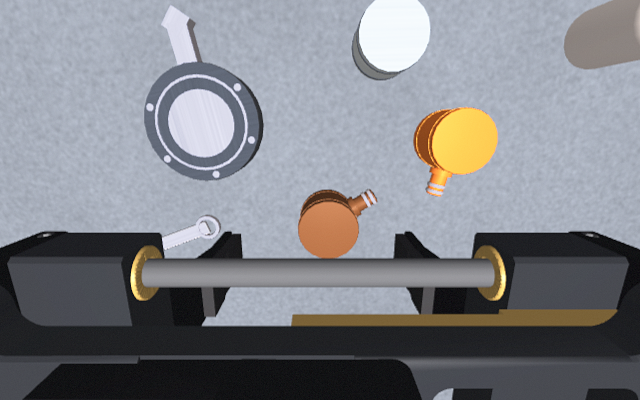

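In w1 the pedestal disc centre is at (201.5,122.5) and the pointer tip at (172,7). The big housing is partly cut off at (393,33), so I'll shift closer to see its spigot.

Request:
step_arm --targets "2.4 2.6 0 0;2.4 2.6 0 0;2.4 2.6 0 0;0 0 0 0;0 0 0 0;0 0 0 0"

```text
time_s: 2.87
tcp_pos: [0.4203, -0.2385, 0.2221]
ee_rot: [[0.935, -0.355, -0.001], [-0.355, -0.935, 0.001], [-0.001, -0.0, -1.0]]
wrist_force: [-0.1, -0.6, -0.5]
gripper_width: 1.003
gripper_force: 0.0
```

Run:
```python
from h import *
c=grab('wrist','w2');s=sense();print(s['tcp_pos'],s['joints'])
t=ray('w1',201.5,122.5,.03);e=ray('w1',172,7,.018);print(t,e,np.linalg.norm((e-t)[:2]),np.degrees(np.arctan2(*(e-t)[1::-1])))
crop('w2',160,0,480,240,2.5,'c2')
```

```text
[ 0.42009205 -0.23840528  0.22236148] [-1.02670087e+01  8.13870536e+00 -1.87772127e+01 -1.83363581e-02
 -6.31213103e+01  7.94828686e+01]
[ 0.49246291 -0.04361672  0.03      ] [ 0.61172062 -0.06323142  0.018     ] 0.12085999764549575 -9.340000902075388
```

View pics/c2.png

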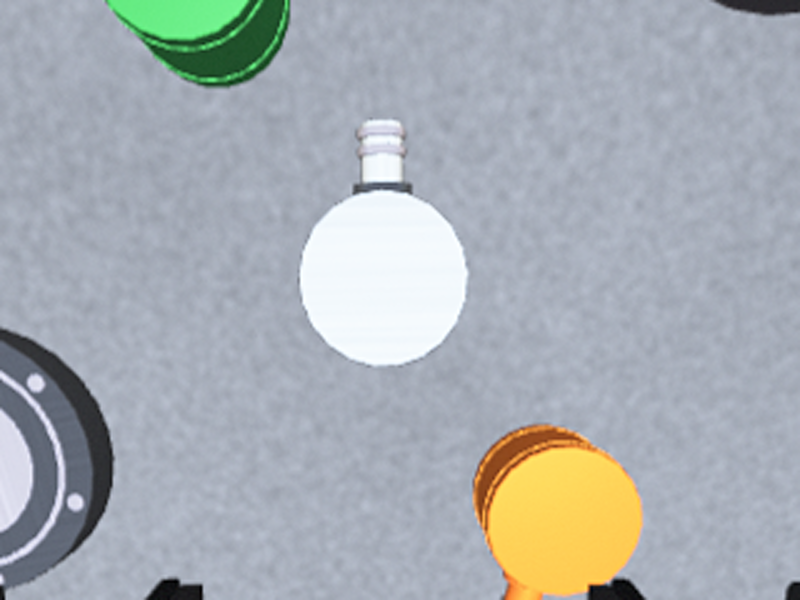

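Run:
```python
from h import *
s=sense();R=np.array(s['ee_rot']);p=np.array(s['tcp_pos'])
t=ray('w2',313.6,111.2,.065);e=ray('w2',312.8,48.8,.0375);print(t,e,np.linalg.norm((e-t)[:2]),np.degrees(np.arctan2(*(e-t)[1::-1])))
print('tool head',np.degrees(np.arctan2(R[1,0],R[0,0])),'shift',100*R.T@([t[0],t[1],.02]-p))
```

```text
[ 0.49700589 -0.26301146  0.065     ] [ 0.55603065 -0.28436341  0.0375    ] 0.06276805235865618 -19.887370900871126
tool head -20.792432169537005 shift [ 8.07792292 -0.4266738  20.23064126]
```

Request:
step_arm --targets "2.7 -0.2 2 -1;2.7 -0.2 2 0;2.7 0 2 0;0 0 3 0;0 0 3 0;0 0 2 0;0 0 0 0;0 0 0 0"

```text
time_s: 3.58
tcp_pos: [0.4972, -0.2631, 0.0825]
ee_rot: [[0.941, -0.339, -0.002], [-0.339, -0.941, -0.0], [-0.002, 0.001, -1.0]]
wrist_force: [0.6, -0.7, 0.6]
gripper_width: 0.998
gripper_force: 0.0
```

Request:
step_arm --targets "0 0 2.5 0;0 0 2 0;0 0 1.7 0;0 0 0 0;0 0 0 0"

```text
time_s: 4.0
tcp_pos: [0.4984, -0.2642, 0.0222]
ee_rot: [[0.94, -0.34, 0.002], [-0.34, -0.94, -0.001], [0.002, 0.0, -1.0]]
wrist_force: [-0.2, -0.3, 0.0]
gripper_width: 1.003
gripper_force: 0.0
```

Request:
step_arm --targets "0 0 0 0;0 0 0 0;0 0 0 0;0 0 0 0;0 0 0 0;0 0 0 0" --claw 6

```text
time_s: 4.5
tcp_pos: [0.4983, -0.2644, 0.0219]
ee_rot: [[0.94, -0.341, 0.002], [-0.341, -0.94, -0.0], [0.002, -0.0, -1.0]]
wrist_force: [-0.1, 2.4, 7.5]
gripper_width: 0.773
gripper_force: 30.0
```

Request:
step_arm --targets "0 0 -1 0;0 0 -2 -5.5;0 0 -3 -5.5;0 0 -2 0;-0.6 -3.6 0 0;-0.6 -3.6 0 0;-0.6 -3.6 0 0;-0.7 -3.6 0 0;-0.7 -3.6 0 0;-0.6 -3.6 0 0;0 0 0 0;0 0 0 0"

```text
time_s: 5.5
tcp_pos: [0.4922, -0.0436, 0.1001]
ee_rot: [[0.988, -0.152, -0.002], [-0.152, -0.988, -0.0], [-0.002, 0.0, -1.0]]
wrist_force: [-0.5, -0.2, -5.3]
gripper_width: 0.777
gripper_force: 30.0
```

Run:
```python
from h import *
grab('top','t1');grab('wrist','w3');s=sense();print(s['tcp_pos'],s['joints'],s['wrist_force'],s['gripper_width'])
R=np.array(s['ee_rot']);print(np.degrees(np.arctan2(R[1,0],R[0,0])))
crop('w3',160,0,480,240,2.5,'c3')
```

```text
[ 0.4923582  -0.0454417   0.10005964] [ 1.35753749e+01  1.71039552e+01 -2.70770913e+01 -1.54497558e-02
 -4.59431637e+01  6.74683425e+01] [ 0.79047617  0.33606972 -4.65767764] 0.7777038189408974
-8.967076745360206
```

View pics/c3.png

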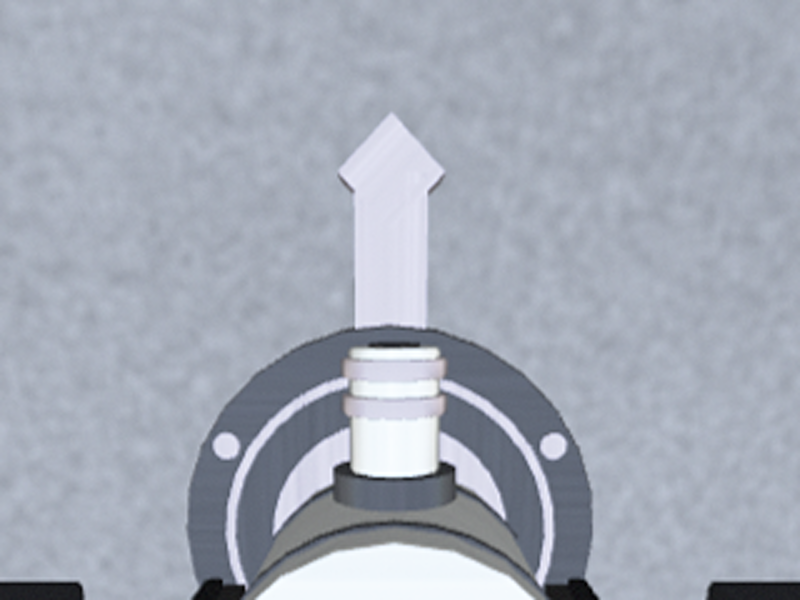

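In c3 the pointer tip is at crop (391,113), the pedestal's far rim at (390,325) and the spigot centred at x≈395, so it's well aligned.

Run:
```python
from h import *
s=sense();R=np.array(s['ee_rot']);p=np.array(s['tcp_pos'])
g=lambda x,y,z:ray('w3',160+x/2.5,y/2.5,z)
tip=g(391,113,.018);rim=g(390,325,.03);l=g(188,520,.03);rr=g(591,520,.03)
sp=g(395,347,.1+.0106+.009)   # top edge of spigot end
base=g(391,300,.018);d=tip-base;a=np.arctan2(d[1],d[0]);u=np.array([np.cos(a),np.sin(a)])
print('angle',np.degrees(a),'c by rim',rim[:2]-.065*u,'by tip',tip[:2]-.125*u,'by sides',(l+rr)[:2]/2,np.linalg.norm(l-rr))
print('big by spigot',sp[:2]-.064*R[:2,0],'tcp',p)
```

```text
angle -8.901061388181883 c by rim [ 0.49153946 -0.04292935] by tip [ 0.49105324 -0.04310741] by sides [ 0.49669606 -0.04356508] 0.1271499358650581
big by spigot [ 0.49053346 -0.04406773] tcp [ 0.4923582  -0.0454417   0.10005964]
```

Request:
step_arm --targets "0 -0.2 1.5 0;0 0 1.5 0;0 0 1 0;0 0 0.5 0;0 0 0.1 0;0 0 0.1 0;0 0 0 0;0 0 0 0"

```text
time_s: 6.27
tcp_pos: [0.4942, -0.0434, 0.0542]
ee_rot: [[0.988, -0.156, 0.001], [-0.156, -0.988, 0.0], [0.001, -0.0, -1.0]]
wrist_force: [-0.1, -0.2, -5.1]
gripper_width: 0.772
gripper_force: 30.0
```

Request:
step_arm --targets "-0.1 0 0.1 0;0 0 0.05 0;0 0 0.05 0;0 0 0 0;0 0 0 0"

```text
time_s: 6.68
tcp_pos: [0.4927, -0.043, 0.0519]
ee_rot: [[0.988, -0.155, 0.0], [-0.155, -0.988, -0.0], [0.0, 0.0, -1.0]]
wrist_force: [-1.6, 0.3, -0.9]
gripper_width: 0.777
gripper_force: 30.0
```

Contact: the weight has come off the wrist. Releasing and rising.

Request:
step_arm --targets "0 0 0 0;0 0 0 0;0 0 0 0;0 0 0 0" --claw 8.7

```text
time_s: 7.02
tcp_pos: [0.4934, -0.0429, 0.052]
ee_rot: [[0.988, -0.155, 0.002], [-0.155, -0.988, 0.0], [0.002, -0.0, -1.0]]
wrist_force: [-0.4, 0.3, -0.2]
gripper_width: 0.963
gripper_force: 0.0
```

Request:
step_arm --targets "0 0 -2 0;0 0 -3 0;0 0 -4 0;-2 0 -4 0;-3 0 -4 0;-3 0 0 0;0 0 0 0;0 0 0 0"

```text
time_s: 7.68
tcp_pos: [0.4192, -0.0315, 0.2131]
ee_rot: [[0.988, -0.155, 0.003], [-0.155, -0.988, 0.001], [0.003, -0.001, -1.0]]
wrist_force: [-0.4, -0.5, -0.8]
gripper_width: 0.999
gripper_force: 0.0
```

Run:
```python
from h import *
grab('wrist','w4');s=sense();print(s['time_s'],s['tcp_pos'],s['joints'])
crop('w4',160,0,480,240,2.5,'c4')
```

```text
7.7333 [ 0.41996527 -0.0315015   0.21264919] [ 1.80182496e+01  2.13159716e+00 -2.71074111e+01  1.29166743e-02
 -6.06604050e+01  6.30499541e+01]
```

View pics/c4.png

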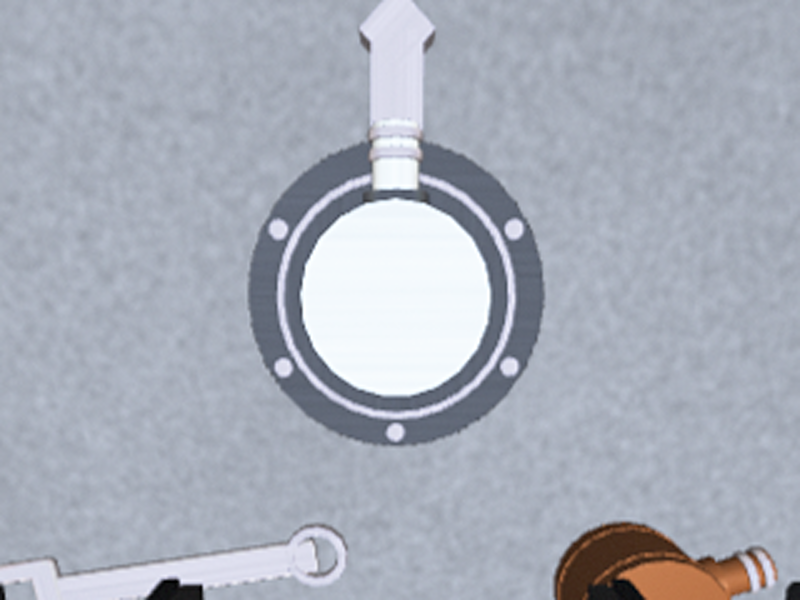

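The big housing sits centred on the pedestal with its spigot along the pointer; its top centre is at crop (396,297). On to the small one.

Request:
step_arm --targets "0 -3.8 0 0;0 -3.8 0 0;0 -3.8 0 0;0 -3.8 0 0;0 -3.8 0 0;0 -3.8 0 0;0 -3.8 0 0;0 -3.8 0 -6.5;0 0 0 -6.5;0 0 0 0;0 0 0 0;0 0 0 0"

```text
time_s: 8.73
tcp_pos: [0.4674, 0.268, 0.2113]
ee_rot: [[0.998, 0.067, -0.001], [0.067, -0.998, -0.001], [-0.001, 0.001, -1.0]]
wrist_force: [-0.1, 0.5, -0.2]
gripper_width: 1.001
gripper_force: 0.0
```

Run:
```python
from h import *
grab('wrist','w5');s=sense();print(s['time_s'],s['tcp_pos'],s['joints'])
t=ray('w4',160+396/2.5,297/2.5,.095);print('big top',t,'ped',(ray('w4',160+248/2.5,292/2.5,.03)+ray('w4',160+544/2.5,292/2.5,.03))/2)
e=ray('w4',160+396/2.5,118/2.5,.0625+.006);print(e,np.degrees(np.arctan2(*(e-t)[1::-1])))
crop('w5',160,0,480,240,2.5,'c5')
```

```text
8.7833 [0.46740073 0.26776077 0.21172133] [ 4.70668910e+01  1.41624441e+01 -1.26344114e+01  4.92285519e-03
 -6.32622892e+01  4.67928423e+01]
big top [ 0.4913999  -0.04285578  0.095     ] ped [ 0.49449538 -0.04335813  0.03      ]
[ 0.55421361 -0.05263992  0.0685    ] -8.853490425981114
```

View pics/c5.png

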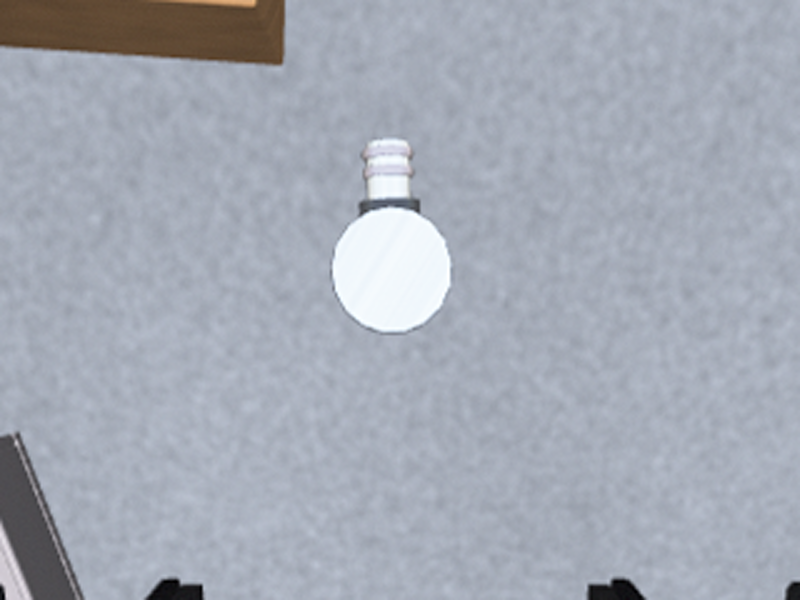

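The small housing's top centre is at crop (391.5,269.5), spigot end (389,140); nothing stands close to the fingers.

Run:
```python
from h import *
s=sense();R=np.array(s['ee_rot']);p=np.array(s['tcp_pos'])
t=ray('w5',160+391.5/2.5,269.5/2.5,.07);e=ray('w5',160+389/2.5,140/2.5,.04);print(t,np.linalg.norm((e-t)[:2]),np.degrees(np.arctan2(*(e-t)[1::-1])))
print('tool head',np.degrees(np.arctan2(R[1,0],R[0,0])),'shift',100*R.T@([t[0],t[1],.024]-p))
```

```text
[0.55020168 0.27492322 0.07      ] 0.050848984119785036 5.043611094044345
tool head 3.861935126074048 shift [ 8.32266987 -0.17124598 18.76618726]
```

Request:
step_arm --targets "2.8 -0.1 2 -1.2;2.8 -0.1 2 0;2.7 0 2 0;0 0 3 0;0 0 3 0;0 0 2 0;0 0 2 0;0 0 1.5 0;0 0 1.3 0;0 0 0 0;0 0 0 0"

```text
time_s: 9.7
tcp_pos: [0.5498, 0.2767, 0.024]
ee_rot: [[0.996, 0.09, -0.001], [0.09, -0.996, -0.001], [-0.001, 0.001, -1.0]]
wrist_force: [-0.5, 0.7, -0.3]
gripper_width: 0.999
gripper_force: 0.0
```

Request:
step_arm --targets "0 0 0 0;0 0 0 0;0 0 0 0;0 0 0 0;0 0 0 0;0 0 0 0;0 0 0 0" --claw 3.8

```text
time_s: 10.28
tcp_pos: [0.5497, 0.2775, 0.0244]
ee_rot: [[0.996, 0.092, -0.0], [0.092, -0.996, -0.001], [-0.0, 0.001, -1.0]]
wrist_force: [0.2, -2.0, 1.1]
gripper_width: 0.556
gripper_force: 0.9
```

Request:
step_arm --targets "0 0 0 0;0 0 0 0;0 0 0 0"

```text
time_s: 10.53
tcp_pos: [0.5497, 0.2774, 0.0244]
ee_rot: [[0.996, 0.091, -0.0], [0.091, -0.996, -0.001], [-0.0, 0.001, -1.0]]
wrist_force: [-1.2, -1.1, 2.9]
gripper_width: 0.523
gripper_force: 30.0
```

Request:
step_arm --targets "0 0 -1 0;0 0 -2 -0;0 0 -3 7;0 0 -4 7;0 0 -4 0;0 0 0 0"

```text
time_s: 11.03
tcp_pos: [0.5545, 0.2808, 0.1743]
ee_rot: [[0.989, -0.15, 0.016], [-0.15, -0.989, 0.01], [0.014, -0.012, -1.0]]
wrist_force: [1.5, 0.8, -0.5]
gripper_width: 0.521
gripper_force: 30.0
```

Request:
step_arm --targets "-0.1 3.6 0 0;-0.1 3.6 0 0;-0.1 3.6 0 0;-0.1 3.6 0 0;-0.1 3.6 0 0;-0.1 3.6 0 0;-0.1 3.6 0 0;-0.1 3.6 0 0;-0.1 3.7 0 0;0 0 0 0;0 0 0 0;0 0 0 0"

```text
time_s: 12.03
tcp_pos: [0.4917, -0.042, 0.1643]
ee_rot: [[0.988, -0.153, 0.001], [-0.153, -0.988, 0.001], [0.001, -0.001, -1.0]]
wrist_force: [1.4, -0.1, -1.9]
gripper_width: 0.525
gripper_force: 30.0
```

Run:
```python
from h import *
grab('wrist','w6');s=sense();print(s['time_s'],s['tcp_pos'],s['wrist_force'],s['gripper_width'])
R=np.array(s['ee_rot']);print(np.degrees(np.arctan2(R[1,0],R[0,0])),100*R.T@([.4914,-.0429,.12]-np.array(s['tcp_pos'])))
crop('w6',160,0,480,240,2.5,'c6')
```

```text
12.0833 [ 0.4918054  -0.04145304  0.16427356] [-0.01800062  0.41689092 -2.03848501] 0.5245593115881169
-8.724823970857608 [-0.02118821  0.15173063  4.42725573]
```

View pics/c6.png

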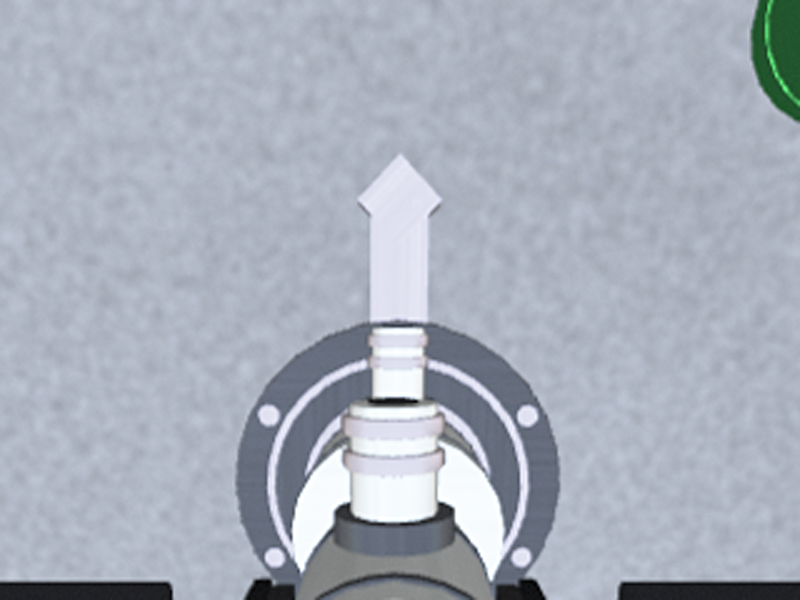

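The three line up in c6 (tip x≈400, big spigot ≈399, small spigot ≈395). A 1 mm nudge, then lower.

Request:
step_arm --targets "0 0.1 1.5 0;0 0 1.2 0;0 0 0.8 0;0 0 0.5 0;0 0 0.1 0;0 0 0.1 0;0 0 0 0;0 0 0 0"

```text
time_s: 12.75
tcp_pos: [0.4918, -0.0429, 0.1227]
ee_rot: [[0.988, -0.152, 0.001], [-0.152, -0.988, 0.0], [0.001, -0.0, -1.0]]
wrist_force: [0.8, -0.5, -1.8]
gripper_width: 0.521
gripper_force: 30.0
```

Request:
step_arm --targets "0 0 0.1 0;0 0 0.1 0;0 0 0.1 0;0 0 0.05 0;0 0 0 0;0 0 0 0"

```text
time_s: 13.25
tcp_pos: [0.4915, -0.0431, 0.1193]
ee_rot: [[0.988, -0.152, 0.001], [-0.152, -0.988, -0.0], [0.001, 0.0, -1.0]]
wrist_force: [-2.6, 0.4, 4.8]
gripper_width: 0.525
gripper_force: 30.0
```

Contact. Releasing and rising straight up, then backing off.

Request:
step_arm --targets "0 0 0 0;0 0 0 0;0 0 0 0;0 0 0 0;0 0 0 0;0 0 0 0" --claw 8.7

```text
time_s: 13.75
tcp_pos: [0.4913, -0.0431, 0.1185]
ee_rot: [[0.988, -0.152, -0.0], [-0.152, -0.988, -0.0], [-0.0, 0.0, -1.0]]
wrist_force: [-0.2, 0.8, 0.6]
gripper_width: 0.889
gripper_force: 0.0
```

Request:
step_arm --targets "0 0 -1.5 0;0 0 -3 0;0 0 -3 0;0 0 -3 0;-2 0 -2 0;-3 0 -1 0;-3 0 0 0;-1.5 0 0 0;0 0 0 0;0 0 0 0;0 0 0 0"

```text
time_s: 14.67
tcp_pos: [0.3981, -0.0285, 0.2539]
ee_rot: [[0.988, -0.152, 0.001], [-0.152, -0.988, -0.0], [0.001, -0.0, -1.0]]
wrist_force: [0.6, 1.2, -0.2]
gripper_width: 0.998
gripper_force: 0.0
```

Run:
```python
from h import *
grab('wrist','w7');grab('scene','s7');s=sense();print(s['time_s'],s['tcp_pos'],s['wrist_force'])
a=cv2.resize(cv2.imread('pics/w7.png')[0:240,200:440],(500,500),interpolation=cv2.INTER_CUBIC)
b=cv2.resize(cv2.imread('pics/s7.png')[150:270,265:337],(300,500),interpolation=cv2.INTER_CUBIC)
cv2.imwrite('pics/c7.png',np.hstack([a,b]))
```

```text
14.7667 [ 0.39821681 -0.0286152   0.25343737] [-0.38368381  0.83736474 -0.48486258]
```

View pics/c7.png

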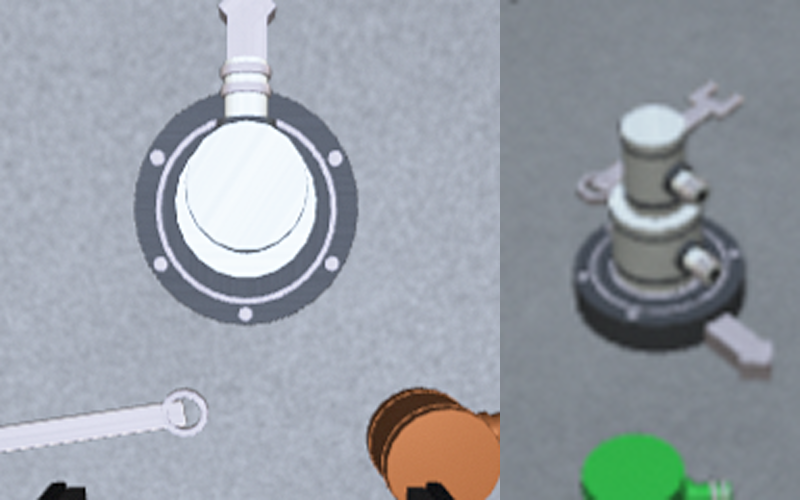

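The stack stands upright with both spigots along the pointer; the small top's centre is at crop (247,185). I'll check its offset numerically and hand in if it's good.

Run:
```python
from h import *
k=240/500
t=ray('w7',200+247*k,185*k,.165);d=np.hypot(*(t[:2]-[.4914,-.0429]));print(t,d)
if d<.007: print(r.finish_job())
```

```text
[ 0.49182898 -0.0432398   0.165     ] 0.0005472558329650298
the job is handed in; nothing more can be done
None
```

The job is handed in at about 15 s, result not reported back: both housings stand stacked on the pedestal and released, the small one measured about 1 mm off the large one's axis, both spigots along the pointer.

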